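Walk the cast block round to the fence

ROBOT

A 6-joint arm with a two-finger parallel gripper is mounted at the origin on a cart in front of the work surface, level with it; the furniture and walls round the work are solid. World frame = base frame: x ahead of the robot, y to its left, z up, the work surface at z = 0. Lengths are in m, angles in degrees, forces in N, time in s.
With the tool pointing down it reaches from about 0.3 to 0.75 m from the base axis. Payload 8.5 kg.
Tool frame: the origin (TCP) lies at the very end of the fingers, on their centre line; the grasp point (between the pads) lies 19 mm behind it (env.grasp_offset is the distance from the TCP to the grasp point, in m); y points along the fingers, z is the direction in which the jaws open and shut, and the axes are right-handed (so a half turn about y gives the same grasp; the last joint's range is limited). The gripper opens to 85 mm and grips with 20 to 120 N. Pads are 22 mm wide; open, the fingers measure 114 mm over their backs; the gripper's body (76 mm by 85 mm) begins 54 mm behind the grasp point. The pads swing forward as they close: fully open they stand 13 mm farther back than shut.
Start: joints at [55.617, 21.807, 74.336, -0, 83.858, -12.336], TCP at [0.206, 0.51, 0.231] pointing down, gripper open.
Joint ranges: [-178.18, 178.18], [-50.72, 133.34], [12.68, 142.11], [-81.47, 261.47], [9.98, 163.14], [-165.26, 165.26]. Speed limits (degrees/s): [136.94, 136.94, 180, 180, 180, 180].

INTERFACE

Orientations are given as a 3x3 rotation matrix whose columns are the frame's x, y, z axes.
In Python, from rig import env gives the robot as it stands. The module is installed in compiled form; this text tells all that it offers.
- The arm moves only by the shell command python3 -m pendant 'ROWS' [FORCE]. ROWS is JSON, a list of rows, each a list of 3 entries, a list of its own where there are three numbers: the shift along the world's x, y, z as a fraction of full scale, then the turn about the world's z as a fraction of full scale, then the opening, from 0 (shut) to 1 (fully open). A call has 1 to 12 rows; each row shifts and turns the commanded pose from where the row before left it; what a row does not reach is not made up. Full scale, the value 1, is 30 mm for a shift and 5 degrees for a turn. A row lasts 1/12 s, in which the tool goes at most 41.7 mm and 7.16 degrees, less where a joint would pass 70% of its speed; a pose out of reach is approached as far as the arm can. A call with a number of a shift or a turn outside -1 to 1 is refused whole. A call with a gripper value outside its range is refused whole. The fingers move at their own pace and stop on an object; FORCE is the grip in N (left out, the last holds). Time passes only in rows, so rows that do not move let the fingers close. It gives the time, the measured TCP pose, the force and the opening at its end, in the units of the state.
- env.observe(): the state, without advancing time (a new reading comes with each control period).
- env.get_image(name): name is "side" or "top"; returns (picture, depth): 420x560x3 uint8, red, green, blue; 420x560 float32, m along the optical axis (not along the pixel's ray), 0 where there is no reading.
- env.camera_model(name): a dict with "camera_matrix" (3x3 intrinsics, pixels), "dist_coeffs" ([k1, k2, p1, p2, k3] as OpenCV has them; the pictures are not rectified), "R" (3x3) and "t" (3): a world point X has camera coordinates R X + t. Camera axes: x right, y down, z forward; pixel columns grow to the right and rows downward; lengths in m; the calibration is good to about 2 mm. A picture is of the moment at which its call begins. camera_model takes no time and is no camera call.
- env.close_job(): hands the job in, once; it reports no verdict.
The state is a dict: "time_s": time; "q": joint angles; "qvel": joint speeds; "joint_efforts": joint torques, N m; "position": TCP position; "tool_rot": TCP orientation; "ft_force": force on the tool from outside, world axes, zero at the start; "wrist_torque": the same for the moment, N m; "grip_width": finger opening in m.
Only numpy, scipy, OpenCV 4.12 (cv2) and the standard library are available. Lean on these libraries where they do the work, as an engineer would, in place of code of your own. Each camera call takes 0.05 s, during which the arm holds its last target.

TASK

The heavy cast block stands askew in front of the aluminium fence. Without lifting or tipping it, push it on its two capped rear corners in turn, the red one first to turn it and then the blue one, and so on as often as needed, until its bright machined face lies flush against the fence along its whole width, with no part of that face past either end of the fence. Do not ram the fence, leave the brass weight, the tape roll and the terminal strip where they are, and draw the hand back at the end.

Things in the scene. Friction and masses are not known exactly. Their poses are not given: they have to be found in the camera images.
- die_block: grey cast block, 118 x 94 x 43 mm (x, y, z) over all, 0.7 to 1 kg, sliding on a flat foot 56 x 56 mm under its middle. Origin: centre of its underside; z up. Machined face: its -y side, the plane y = -44 mm, x from -56 to +56 mm, 3 to 40 mm high. Its rear, with the caps, is +y. It starts clear of the fence and turned 28 to 58 degrees counter-clockwise (from above) from square to it.
- red_cap: red plastic cap fixed on the block's rear +x corner, 30 x 30 mm, from 3 to 43 mm above the table. Origin: centre of its underside, at (+44, +35, 3) mm in the block; axes as the block's. Its rear side is at y = +50 mm in the block, its outer side at x = +59 mm. Pushed there along the block's -y, it turns the block clockwise seen from above and also moves it on.
- blue_cap: the same in blue on the block's rear -x corner, at (-44, +35, 3) mm in the block. Pushed on its rear side along the block's -y, it turns the block counter-clockwise seen from above and also moves it on.
- fence: aluminium angle fixed to the table, 180 mm long (x from -90 to +90 mm), 34 mm high. Origin: on the table, at mid length of the working face, which is the plane y = 0 and looks to the fence's +y, where the block stands; wall and foot reach back to y = -40 mm. The seated block has its axes parallel to the fence's and its origin at y = +44 mm in the fence, within 34 mm of x = 0.
- face_end_red (a point): point on the machined face at its +x end, the end on the red cap's side: (+56, -44, 20) mm in the block
- face_end_blue (a point): point on the machined face at its -x end, the end on the blue cap's side: (-56, -44, 20) mm in the block
- weight: bystander: brass knob weight, 28 mm across, 46 mm high, standing; origin: centre of its underside
- tape_roll: bystander: roll of black tape lying flat, 66 mm across, 19 mm high; origin: centre of its underside
- terminal_row: bystander: pale terminal strip lying on the table, 18 x 72 x 17 mm, long along y; origin: centre of its underside

How it is judged:
By the outcome, as a careful person would: the job done as asked, in the order asked, and still so for the second after the job is handed in, with the robot touching nothing.
It also fails if it takes over 72 s, if anything falls off the work surface, if the arm or the gripper's body presses on something with over 40 N, if the wrist force passes 120 N, or if a joint passes its speed limit or range.

## Working session

There is one attempt and no reset: what is moved stays moved. The work goes in short steps, Python scripts to look and compute and a shell command to move; the robot and the scene stay as the last step left them, time stands still between calls to the robot, and variables do not carry over. Pictures are saved under pics/ and viewed, and the job is handed in when it is done.

```bash
mkdir -p pics; ls; python3 - <<'E'
from rig import env
import cv2,numpy as np
for n in ("side","top"):
    im,d=env.get_image(n)
    cv2.imwrite(f"pics/{n}0.png",im[:,:,::-1])
    np.savez(f"{n}0.npz",im=im,d=d)
    print(n,env.camera_model(n))
s=env.observe();print(s)
E
```

```text
pics
side {'camera_matrix': array([[467.15473293,   0.        , 287.44499949],
       [  0.        , 467.15473293, 210.06653765],
       [  0.        ,   0.        ,   1.        ]]), 'dist_coeffs': array([0.05246307, 0.        , 0.        , 0.        , 0.        ]), 'R': array([[-0.99421109, -0.10721966,  0.00694669],
       [-0.05270237,  0.4303065 , -0.90114304],
       [ 0.09363104, -0.89629251, -0.43346623]]), 't': array([0.54711235, 0.08791334, 1.08588347])}
top {'camera_matrix': array([[380.85317416,   0.        , 276.4751983 ],
       [  0.        , 380.85317416, 213.96511737],
       [  0.        ,   0.        ,   1.        ]]), 'dist_coeffs': array([0.00309616, 0.        , 0.        , 0.        , 0.        ]), 'R': array([[ 0.01035145, -0.99972748,  0.02092383],
       [-0.99384528, -0.01259403, -0.11005889],
       [ 0.11029241, -0.01965578, -0.9937048 ]]), 't': array([-0.05970583,  0.58641814,  1.05712907])}
{'time_s': 0.1, 'q': array([ 5.56153538e+01,  2.18357992e+01,  7.43780767e+01,  1.07096247e-03,
        8.38567846e+01, -1.23358508e+01]), 'qvel': array([ 0.14429972, -0.0223115 , -0.21802208,  0.0477014 , -0.10870964,
       -0.02488636]), 'joint_efforts': array([ 5.02633178e-03, -4.49217403e+01, -2.31657654e+01, -6.78696779e-05,
        3.59439669e-03,  5.80378446e-05]), 'position': array([0.20632188, 0.50956545, 0.23079973]), 'tool_rot': array([[ 9.26863633e-01, -7.11813589e-04,  3.75397522e-01],
       [-3.75398092e-01, -1.00726767e-03,  9.26863128e-01],
       [-2.81627981e-04, -9.99999239e-01, -1.20081324e-03]]), 'ft_force': array([ 0.10391434, -0.30720669,  0.22025015]), 'wrist_torque': array([ 0.01377504,  0.0568929 , -0.01162967]), 'grip_width': 0.08531894357263523}
```

View pics/top0.png

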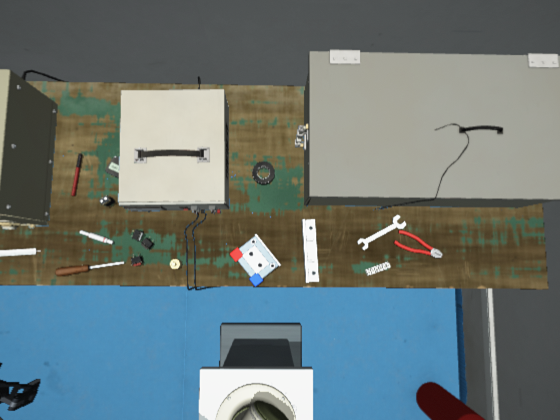

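View pics/side0.png

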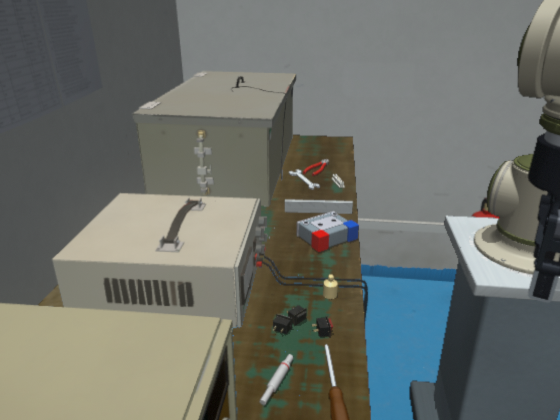

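```bash
cat > h.py <<'E'
import cv2,numpy as np
from rig import env
def cam(n):
    m=env.camera_model(n); return m["camera_matrix"],m["dist_coeffs"],m["R"],m["t"]
def ray(n,uv,z):
    K,D,R,t=cam(n)
    p=cv2.undistortPoints(np.array(uv,float).reshape(-1,1,2),K,D).reshape(-1,2)
    d=np.c_[p,np.ones(len(p))]@R; o=-R.T@t
    return o+d*((z-o[2])/d[:,2])[:,None]
def proj(n,X):
    K,D,R,t=cam(n)
    return cv2.projectPoints(np.array(X,float).reshape(-1,1,3),cv2.Rodrigues(R)[0],t,K,D)[0].reshape(-1,2)
def cloud(n,d):
    K,D,R,t=cam(n); v,u=np.mgrid[:420,:560]
    p=cv2.undistortPoints(np.c_[u.ravel(),v.ravel()].astype(float).reshape(-1,1,2),K,D).reshape(-1,2)
    X=np.c_[p,np.ones(len(p))]*d.ravel()[:,None]
    return ((X-t)@R).reshape(420,560,3)
def masks(im):
    h=cv2.cvtColor(im,cv2.COLOR_RGB2HSV).astype(int)
    H,S,V=h[...,0],h[...,1],h[...,2]
    return {"red":((H<8)|(H>172))&(S>150)&(V>90),"blue":(H>105)&(H<125)&(S>170)&(V>90)}
E
python3 - <<'E'
from h import *
for n,c in (("top",(150,140,420,300)),("side",(240,140,380,330))):
    z=np.load(n+"0.npz");im,d=z["im"],z["d"]
    x0,y0,x1,y1=c
    s=2.8 if n=="top" else 3
    cv2.imwrite(f"pics/{n}0c.png",cv2.resize(im[y0:y1,x0:x1,::-1],None,fx=s,fy=s,interpolation=cv2.INTER_CUBIC))
    X=cloud(n,d)
    for k,m in masks(im).items():
        nn,l,st,ce=cv2.connectedComponentsWithStats(m.astype(np.uint8))
        for i in range(1,nn):
            if 15<st[i,4]<1500:
                P=X[l==i]; top=P[P[:,2]>.037]
                print(n,k,st[i],ce[i].round(1),"zr",P[:,2].min().round(3),P[:,2].max().round(3),"top n",len(top),top.mean(0).round(4) if len(top) else "", )
z=np.load("top0.npz");X=cloud("top",z["d"])
for nm,p in dict(weight=(175,264),tape=(263,173),wh=(378,269),box=(170,190),boxfront=(170,208),table=(240,210),big=(400,195),table2=(330,215)).items(): print(nm,X[p[1],p[0]].round(3))
E
```

```text
top red [ 72 168   7  28  65] [ 74.8 182. ] zr -0.0 0.014 top n 0 
top red [399 230  34  20 150] [415.4 238.4] zr -0.001 0.015 top n 0 
top red [394 240  36  16 160] [411.4 248.4] zr -0.006 1.116 top n 1 [ 0.4668 -0.0315  1.1163]
top red [230 247  12  15 106] [235.5 254. ] zr -0.002 0.048 top n 98 [0.4728 0.0603 0.043 ]
top red [460 415  18   5  48] [468.1 417.9] zr -0.339 -0.311 top n 0 
top blue [250 275  13  12  40] [256.  280.8] zr -0.005 0.047 top n 35 [0.3994 0.002  0.0429]
side red [303 162  23  13 123] [315.2 167.8] zr -0.005 0.546 top n 2 [0.4469 0.9941 0.5461]
side red [473 210  26   8  97] [484.6 214.3] zr -0.293 0.077 top n 5 [ 0.0763 -0.0141  0.0729]
side red [312 230  17  22 306] [319.8 240.3] zr 0.004 0.044 top n 103 [0.4696 0.0649 0.0408]
side red [257 261   5   5  22] [259.  263.3] zr 0.024 0.029 top n 0 
side blue [344 221  14  19 148] [351.6 229. ] zr 0.007 0.045 top n 69 [0.4004 0.0086 0.0411]
weight [0.443 0.227 0.046]
tape [ 0.713 -0.012  0.001]
wh [ 0.433 -0.347  0.016]
box [0.635 0.227 0.132]
boxfront [0.598 0.246 0.051]
table [ 0.602  0.054 -0.004]
big [ 0.61  -0.333  0.255]
table2 [ 0.59  -0.212 -0.002]
```

View pics/top0c.png

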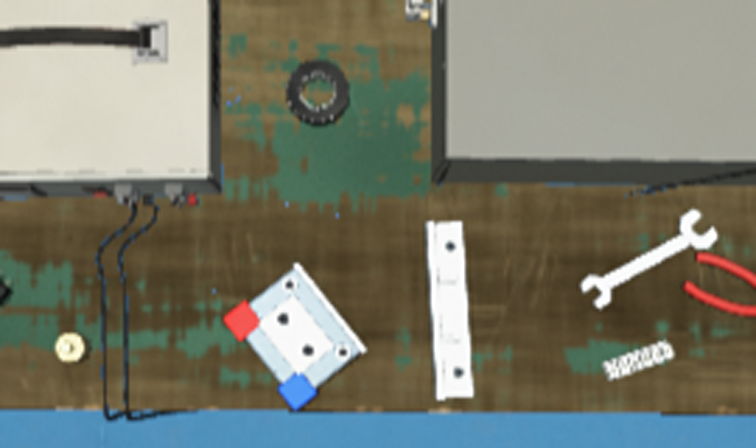

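View pics/side0c.png

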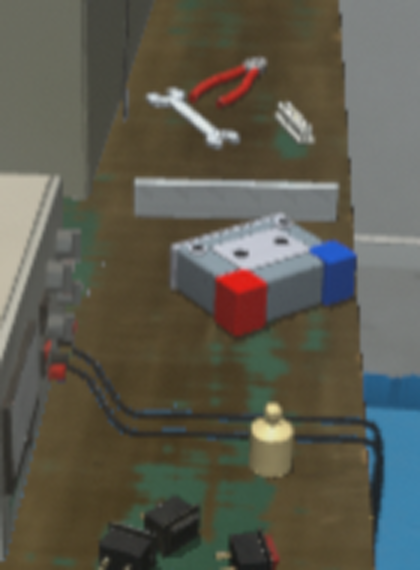

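```bash
cat >> h.py <<'E'
def blockpose(ims=None,verbose=True):
    """caps top centroid by ray at z=.043 (top), returns per view estimate"""
    out={}
    for n in ("top","side"):
        im,d=env.get_image(n) if ims is None else ims[n]
        X=cloud(n,d); c={}
        for k,m in masks(im).items():
            sel=m&(X[...,2]>.0385)&(X[...,2]<.05)&(X[...,0]>.3)&(X[...,0]<.62)&(abs(X[...,1]+.03)<.2)
            nn,l,st,ce=cv2.connectedComponentsWithStats(sel.astype(np.uint8))
            if nn<2: continue
            i=1+st[1:,4].argmax(); vs,us=np.nonzero(l==i)
            c[k]=ray(n,[[us.mean(),vs.mean()]],.043)[0]
            if verbose: print(n,k,st[i,4],c[k].round(4))
        if len(c)==2:
            v=c["red"]-c["blue"]; L=np.hypot(v[0],v[1]); th=np.arctan2(v[1],v[0])
            mid=(c["red"]+c["blue"])/2
            o=mid[:2]-35e-3*np.array([-np.sin(th),np.cos(th)])
            out[n]=(o,np.degrees(th)); 
            if verbose: print(n,"origin",o.round(4),"th",np.degrees(th).round(2),"L",L.round(4))
    return out
E
python3 - <<'E'
from h import *
ims={n:(np.load(n+"0.npz")["im"],np.load(n+"0.npz")["d"]) for n in("top","side")}
blockpose(ims)
# fence
for n in("top","side"):
    im,d=ims[n];X=cloud(n,d)
    sel=(X[...,2]>.031)&(X[...,2]<.038)&(X[...,1]>-.2)&(X[...,1]<-.08)&(X[...,0]>.33)&(X[...,0]<.6)
    P=X[sel]; print(n,"fence top",len(P))
    if len(P)>20:
        v=cv2.fitLine(P[:,:2].astype(np.float32),cv2.DIST_HUBER,0,.01,.01).ravel(); print(v, np.degrees(np.arctan2(v[1],v[0])), P.min(0),P.max(0))
n="side";im,d=ims[n];X=cloud(n,d)
sel=(X[...,2]>.006)&(X[...,2]<.028)&(X[...,1]>-.2)&(X[...,1]<-.08)&(X[...,0]>.33)&(X[...,0]<.6)
P=X[sel];v=cv2.fitLine(P[:,:2].astype(np.float32),cv2.DIST_HUBER,0,.01,.01).ravel(); print("side face",len(P),v,np.degrees(np.arctan2(v[1],v[0])),P.min(0),P.max(0))
# top image fence outline
im,d=ims["top"]; g=cv2.cvtColor(im,cv2.COLOR_RGB2GRAY).astype(float)
rows=range(224,278,3);e=[]
for r in rows:
    s=np.diff(g[r,294:314]);i=s.argmax();e.append((294+i+.5+ (0 if i in(0,18) else .5*(s[i-1]-s[i+1])/(s[i-1]-2*s[i]+s[i+1])),r))
e=np.array(e);W=ray("top",e,.034);v=cv2.fitLine(W[:,:2].astype(np.float32),cv2.DIST_HUBER,0,.01,.01).ravel()
print("top left edge",np.degrees(np.arctan2(v[1],v[0])),v); print(e[:,0].round(1))
E
```

```text
top red 96 [0.4726 0.0601 0.043 ]
top blue 35 [0.3994 0.002  0.043 ]
top origin [0.4577 0.0036] th 38.4 L 0.0935
side red 91 [0.4698 0.0675 0.043 ]
side blue 67 [0.4007 0.0119 0.043 ]
side origin [0.4572 0.0124] th 38.81 L 0.0887
top fence top 156
[ 0.997875    0.06515775  0.48466274 -0.13523957] 3.7359104 [ 0.39844399 -0.14373129  0.0313338 ] [ 0.57361066 -0.12598448  0.03788181]
side fence top 100
[ 0.9982914   0.05843206  0.4851967  -0.13094652] 3.3498185 [ 0.39428026 -0.14115709  0.03101682] [ 0.57089454 -0.1221096   0.03669702]
side face 507 [ 0.99791485  0.06454454  0.48191318 -0.13016209] 3.7007022 [ 0.39314465 -0.14131436  0.00602935] [ 0.57050072 -0.12008107  0.02790777]
top left edge 3.7903972 [ 0.99781257  0.06610667  0.48761362 -0.13096566]
[302.3 302.4 302.4 302.5 302.7 303.3 303.4 303.4 303.4 303.5 304.2 304.3
 304.4 304.4 304.5 304.8 305.3 305.4]
```

```bash
cat >> h.py <<'E'
def masks(im):
    h=cv2.cvtColor(im,cv2.COLOR_RGB2HSV).astype(int)
    H,S,V=h[...,0],h[...,1],h[...,2]
    return {"red":((H<8)|(H>172))&(S>110)&(V>80),"blue":(H>100)&(H<130)&(S>110)&(V>80)}
F=np.array([.484,-.1308]);FA=np.radians(3.72)
fx=np.array([np.cos(FA),np.sin(FA)]);fy=np.array([-np.sin(FA),np.cos(FA)])
def tofence(p): p=np.asarray(p)[:2]-F; return np.array([p@fx,p@fy])*1e3
def report(o,th):
    """block in fence; push points world"""
    t=np.radians(th);ex=np.array([np.cos(t),np.sin(t)]);ey=np.array([-np.sin(t),np.cos(t)])
    print("block in fence mm",tofence(o).round(1),"rel deg",round(th-np.degrees(FA),2))
    for nm,q in dict(redface=(.056,-.044),blueface=(-.056,-.044),redpush=(.040,.050),bluepush=(-.040,.050)).items():
        p=o+q[0]*ex+q[1]*ey; print(nm,"world",p.round(4),"fence",tofence(p).round(1))
E
python3 - <<'E'
from h import *
ims={n:(np.load(n+"0.npz")["im"],np.load(n+"0.npz")["d"]) for n in("top","side")}
r=blockpose(ims)
o,th=r["top"];report(o,th)
E
```

```text
top red 102 [0.4724 0.0594 0.043 ]
top blue 102 [0.4033 0.0032 0.043 ]
top origin [0.4599 0.0042] th 39.11 L 0.0891
side red 97 [0.4696 0.0667 0.043 ]
side blue 78 [0.4016 0.0118 0.043 ]
side origin [0.4576 0.012 ] th 38.9 L 0.0873
block in fence mm [-15.3 136.3] rel deg 35.39
redface world [0.5311 0.0054] fence [ 55.9 132.8]
blueface world [ 0.4442 -0.0653] fence [-35.4  68. ]
redpush world [0.4594 0.0682] fence [-11.6 200.2]
bluepush world [0.3974 0.0177] fence [-76.8 153.9]
```

```bash
python3 -m pendant '[[[0.5,-1,0],0.86,0],[[1,-1,0],0.86,0],[[1,-1,0],0.86,0],[[1,-1,0],0.86,0],[[1,-1,0],0.86,0],[[1,-1,0],0.84,0],[[1,-1,0],0,0],[[1,-1,0],0,0]]' 40
```

```text
time_s: 0.77
position: [0.4287, 0.2717, 0.2312]
tool_rot: [[0.998, -0.0, -0.064], [0.064, -0.0, 0.998], [-0.0, -1.0, -0.0]]
ft_force: [0.9, 1.2, 0.4]
grip_width: -0.0004
```

```bash
python3 -m pendant '[[[0.2,-1,0],0,0],[[0.2,-1,0],0,0],[[0.2,-1,-0.3],0,0],[[0,-1,-1],0,0],[[0,-1,-1],0,0],[[0,-0.2,-1],0,0],[[0,0,-1],0,0],[[0,0,-1],0,0],[[0,0,-1],0,0],[[0,0,-0.5],0,0],[[0,0,-0.47],0,0],[[0,0,0],0,0]]' && python3 - <<'E'
from h import *
r={}
for n in("top","side"):
    im,d=env.get_image(n); cv2.imwrite(f"pics/{n}1.png",cv2.resize(im[140:300,150:420,::-1] if n=="top" else im[140:330,240:380,::-1],None,fx=2.8,fy=2.8,interpolation=cv2.INTER_CUBIC))
print(env.observe()["position"])
E
```

```text
time_s: 1.77
position: [0.4443, 0.1185, 0.012]
tool_rot: [[0.998, -0.005, -0.064], [0.064, -0.0, 0.998], [-0.005, -1.0, 0.0]]
ft_force: [0.3, 0.0, 0.0]
grip_width: 0.0001
[0.44560711 0.11859188 0.01430346]
```

View pics/top1.png

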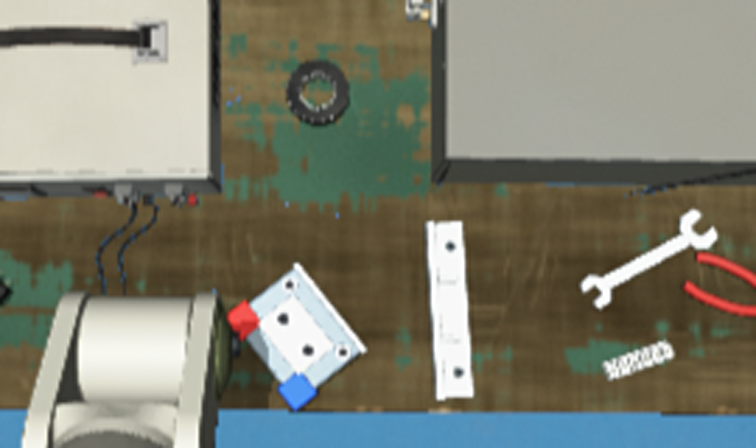

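View pics/side1.png

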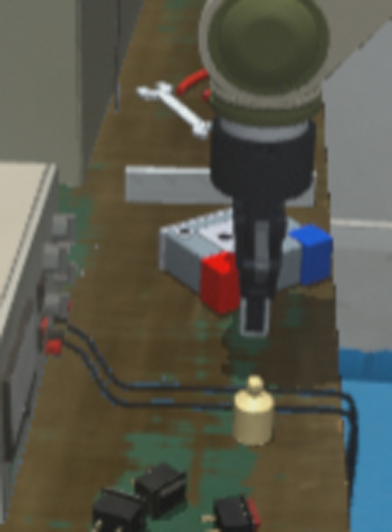

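```bash
cat > look.py <<'E'
from h import *
import sys
tag=sys.argv[1]; tiles=[]
for n in("top","side"):
    im,d=env.get_image(n)
    c=im[180:300,200:340] if n=="top" else im[185:285,265:385]
    tiles.append(cv2.resize(c[...,::-1],(400,343),interpolation=cv2.INTER_CUBIC))
    X=cloud(n,d);c={}
    for k,m in masks(im).items():
        sel=m&(X[...,2]>.0385)&(X[...,2]<.05)&(X[...,0]>.3)&(X[...,0]<.62)&(abs(X[...,1]+.03)<.2)
        nn,l,st,ce=cv2.connectedComponentsWithStats(sel.astype(np.uint8))
        if nn<2: print(n,k,"none");continue
        i=1+st[1:,4].argmax(); vs,us=np.nonzero(l==i)
        p=ray(n,[[us.mean(),vs.mean()]],.043)[0]
        if n=="side": p=p+np.array([.001,-.0075,0])
        c[k]=p; print(n,k,"px",st[i,4],"fence",tofence(p).round(1))
    if len(c)==2:
        v=c["red"]-c["blue"]; th=np.arctan2(v[1],v[0]); o=((c["red"]+c["blue"])/2)[:2]-.035*np.array([-np.sin(th),np.cos(th)])
        print(n,"L",round(np.hypot(v[0],v[1])*1e3,1)); report(o,np.degrees(th))
s=env.observe(); print("t",s["time_s"],"tcp fence",tofence(s["position"]).round(1),"world",s["position"].round(4),"f",s["ft_force"].round(1))
cv2.imwrite(f"pics/look{tag}.png",np.hstack(tiles))
E
python3 -m pendant '[[[0.02,-0.3,0],0,0],[[0.02,-0.3,0],0,0],[[0.02,-0.3,0],0,0],[[0.01,-0.1,0],0,0],[[0.01,-0.1,0],0,0],[[0.01,-0.1,0],0,0],[[0.01,-0.1,0],0,0],[[0.01,-0.1,0],0,0],[[0.01,-0.1,0],0,0],[[0.01,-0.1,0],0,0],[[0.01,-0.1,0],0,0]]' && python3 look.py 2
```

```text
time_s: 2.78
position: [0.4497, 0.0682, 0.0144]
tool_rot: [[0.998, -0.0, -0.064], [0.064, 0.001, 0.998], [-0.0, -1.0, 0.001]]
ft_force: [-0.0, 6.7, 2.4]
grip_width: 0.0
top red none
top blue px 101 fence [-71.8 127.2]
side red px 76 fence [  2. 178.]
side blue px 77 fence [-73.4 128.6]
side L 90.1
block in fence mm [-16.6 124. ] rel deg 33.22
redface world [ 0.5306 -0.0096] fence [ 54.4 117.9]
blueface world [ 0.4411 -0.0769] fence [-39.3  56.5]
redpush world [0.4614 0.0559] fence [-10.5 187.8]
bluepush world [0.3974 0.0078] fence [-77.4 143.9]
t 2.8833 tcp fence [-21.3 200.4] world [0.4498 0.0678 0.0143] f [0.2 3.9 1.1]
```

```bash
python3 -m pendant '[[[0.01,-0.1,0],0,0],[[0.01,-0.1,0],0,0],[[0.01,-0.1,0],0,0],[[0.01,-0.1,0],0,0],[[0.01,-0.1,0],0,0],[[0.01,-0.1,0],0,0],[[0.01,-0.1,0],0,0],[[0.01,-0.1,0],0,0]]' && python3 look.py 3
```

```text
time_s: 3.55
position: [0.4521, 0.0442, 0.0143]
tool_rot: [[0.998, -0.0, -0.064], [0.064, 0.001, 0.998], [-0.0, -1.0, 0.001]]
ft_force: [-0.3, 6.6, 1.6]
grip_width: 0.0001
top red none
top blue px 97 fence [-72.7 103.9]
side red px 70 fence [  3.3 153.7]
side blue px 70 fence [-73.8 106. ]
side L 90.7
block in fence mm [-16.9 100.1] rel deg 31.69
redface world [ 0.5318 -0.0354] fence [53.9 92.1]
blueface world [ 0.4405 -0.1003] fence [-41.4  33.2]
redpush world [0.4643 0.0319] fence [ -9.1 163.6]
bluepush world [ 0.3991 -0.0145] fence [-77.2 121.6]
t 3.65 tcp fence [-20.4 176.2] world [0.4522 0.0438 0.0143] f [0.1 3.9 0.1]
```

View pics/look3.png

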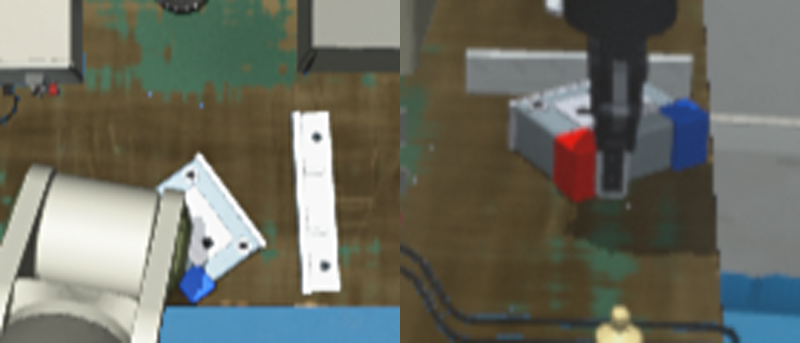

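```bash
python3 -m pendant '[[[0.01,-0.1,0],0,0],[[0.01,-0.1,0],0,0],[[0.01,-0.1,0],0,0],[[0.01,-0.1,0],0,0],[[0.01,-0.1,0],0,0],[[0,0.2,0],0,0],[[0,0.2,0],0,0],[[0.26,0,0],0,0],[[0.05,-0.12,0],0,0],[[0.05,-0.12,0],0,0],[[0,0,0],0,0]]' && python3 look.py 4
```

```text
time_s: 4.57
position: [0.465, 0.033, 0.0142]
tool_rot: [[0.998, 0.0, -0.063], [0.063, 0.0, 0.998], [0.0, -1.0, 0.0]]
ft_force: [-0.5, 0.3, 1.0]
grip_width: 0.0001
top red none
top blue px 98 fence [-72.4  90.6]
side red px 40 fence [ 10.5 137.9]
side blue px 69 fence [-73.6  91.9]
side L 95.8
block in fence mm [-14.7  84.2] rel deg 28.67
redface world [ 0.5347 -0.0549] fence [55.5 72.5]
blueface world [ 0.4401 -0.1149] fence [-42.8  18.7]
redpush world [0.4708 0.0159] fence [ -3.6 147.3]
bluepush world [ 0.4033 -0.0269] fence [-73.8 108.9]
t 4.6667 tcp fence [ -8.7 164.7] world [0.4646 0.033  0.0142] f [ 0.5 -0.1  0.6]
```

```bash
python3 -m pendant '[[[0.03,-0.08,0],0,0],[[0.09,-0.06,0],0,0],[[0.11,-0.05,0],0,0],[[0.11,-0.05,0],0,0],[[0.11,-0.05,0],0,0],[[0.11,-0.06,0],0,0],[[0.1,-0.07,0],0,0],[[0,0,0],0,0]]' && python3 look.py 5
```

```text
time_s: 5.33
position: [0.4853, 0.0203, 0.0143]
tool_rot: [[0.998, 0.001, -0.064], [0.064, -0.0, 0.998], [0.001, -1.0, -0.0]]
ft_force: [-0.5, 0.6, 0.7]
grip_width: -0.0002
top red none
top blue px 76 fence [-66.6  96.9]
side red px 24 fence [ 27.7 121.6]
side blue px 68 fence [-66.4 100.9]
side L 96.4
block in fence mm [-11.8  77.1] rel deg 12.39
redface world [ 0.5332 -0.0814] fence [52.3 46.1]
blueface world [ 0.4256 -0.1125] fence [-57.1  22.1]
redpush world [0.4917 0.0045] fence [ 16.5 134.5]
bluepush world [ 0.4149 -0.0177] fence [-61.6 117.3]
t 5.4333 tcp fence [ 10.4 150.9] world [0.4846 0.0205 0.0143] f [ 0.7  0.4 -0.8]
```

View pics/look5.png

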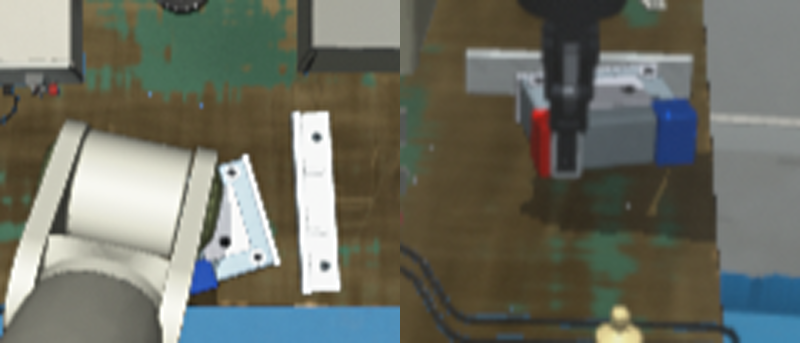

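```bash
python3 -m pendant '[[[0.1,-0.08,0],0,0],[[0.1,-0.08,0],0,0],[[0.1,-0.09,0],0,0],[[0.1,-0.09,0],0,0],[[0.09,-0.09,0],0,0],[[0.09,-0.1,0],0,0],[[0.09,-0.1,0],0,0],[[0,0,0],0,0],[[0,0.4,0],0,0],[[0,0.4,0],0,0],[[0,0.4,0],0,0],[[0,0,0],0,0]]' && python3 look.py 6
```

```text
time_s: 6.43
position: [0.5039, 0.0404, 0.0143]
tool_rot: [[0.998, -0.001, -0.066], [0.066, 0.0, 0.998], [-0.001, -1.0, 0.0]]
ft_force: [-0.3, -0.0, -0.7]
grip_width: -0.0001
top red px 51 fence [34.1 92.4]
top blue px 104 fence [-53.1 109.2]
top L 88.7
block in fence mm [-16.1  66.5] rel deg -10.9
redface world [ 0.5137 -0.1162] fence [30.5 12.7]
blueface world [ 0.4025 -0.1022] fence [-79.4  33.8]
redpush world [ 0.5095 -0.0209] fence [ 32.6 108. ]
bluepush world [ 0.4302 -0.0109] fence [-45.9 123.1]
side red px 1 fence [ 47.9 114.5]
side blue px 73 fence [-54.2 110.3]
side L 102.1
block in fence mm [-1.7 77.4] rel deg 2.38
redface world [ 0.5376 -0.0914] fence [56.1 35.8]
blueface world [ 0.4263 -0.1033] fence [-55.8  31.2]
redpush world [5.117e-01 3.000e-04] fence [ 36.2 129.1]
bluepush world [ 0.4322 -0.0082] fence [-43.8 125.7]
t 6.5333 tcp fence [ 31.3 167.9] world [0.5043 0.0388 0.0143] f [-0.2 -1.5  0.2]
```

View pics/look6.png

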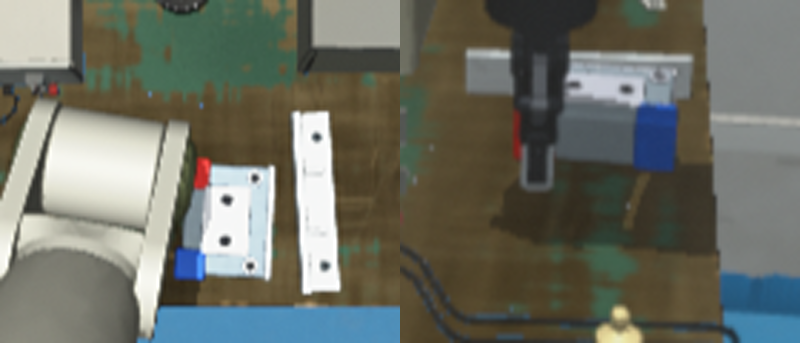

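```bash
python3 -m pendant '[[[-0.7,-0.1,0],0,0],[[-0.75,-0.2,0],0,0],[[-0.74,-0.44,0],0,0],[[0.02,-0.2,0],0,0],[[0.02,-0.2,0],0,0],[[0.05,-0.1,0],0,0],[[0.05,-0.1,0],0,0],[[0.05,-0.1,0],0,0],[[0.05,-0.1,0],0,0],[[0,0,0],0,0]]' && python3 look.py 7
```

```text
time_s: 7.37
position: [0.4464, -0.0082, 0.0141]
tool_rot: [[0.998, -0.001, -0.063], [0.063, 0.001, 0.998], [-0.001, -1.0, 0.001]]
ft_force: [-2.4, 3.1, 0.5]
grip_width: 0.0003
top red px 101 fence [41.1 88.4]
top blue none
side red px 70 fence [38.4 89.6]
side blue px 41 fence [-54.5  98.5]
side L 93.4
block in fence mm [-11.4  59.2] rel deg -5.45
redface world [ 0.5235 -0.1182] fence [40.2 10.1]
blueface world [ 0.4115 -0.1148] fence [-71.3  20.7]
redpush world [ 0.5103 -0.0237] fence [ 33.2 105.1]
bluepush world [ 0.4303 -0.0213] fence [-46.4 112.7]
t 7.4667 tcp fence [-29.5 124.8] world [ 0.4465 -0.0082  0.0141] f [-2.6  3.4  0.2]
```

View pics/look7.png

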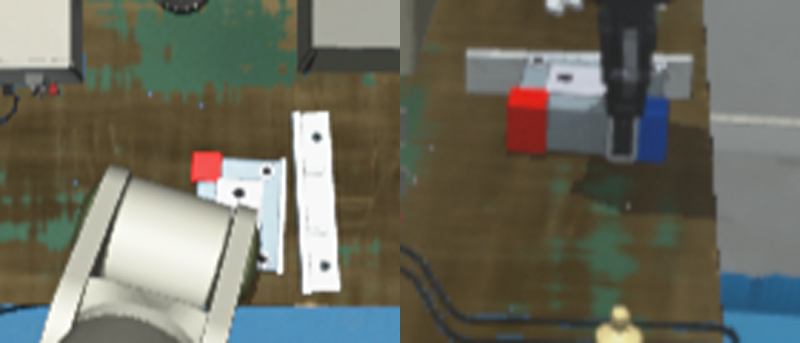

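```bash
python3 -m pendant '[[[0.02,-0.07,0],0,0],[[0.02,-0.07,0],0,0],[[0.02,-0.07,0],0,0],[[0.02,-0.07,0],0,0],[[0,0,0],0,0]]' && python3 look.py 8
```

```text
time_s: 7.88
position: [0.4483, -0.0165, 0.0141]
tool_rot: [[0.998, -0.001, -0.064], [0.064, 0.001, 0.998], [-0.001, -1.0, 0.001]]
ft_force: [-2.0, 4.6, 1.3]
grip_width: -0.0
top red px 108 fence [42.7 83.1]
top blue none
side red px 65 fence [40.5 83.1]
side blue px 37 fence [-52.5  91.1]
side L 93.4
block in fence mm [-9.  52.2] rel deg -4.88
redface world [ 0.5267 -0.1244] fence [43.1  3.6]
blueface world [ 0.4148 -0.1221] fence [-68.5  13.1]
redpush world [ 0.5126 -0.0301] fence [35.1 98.6]
bluepush world [ 0.4327 -0.0285] fence [-44.6 105.4]
t 7.9833 tcp fence [-28.1 116.3] world [ 0.4485 -0.0165  0.0141] f [-1.8  3.  -0.2]
```

View pics/look8.png

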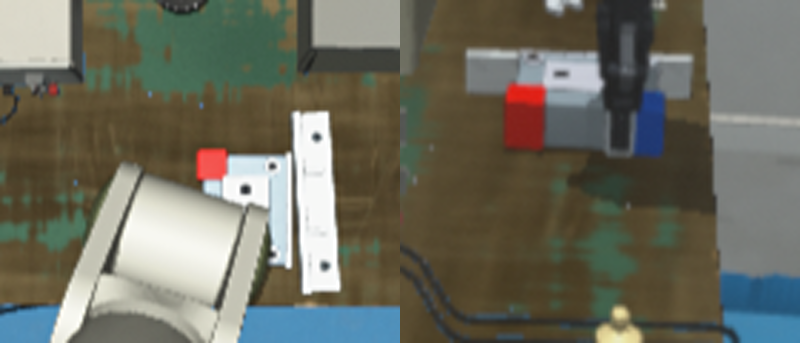

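```bash
python3 -m pendant '[[[0,0.2,0],0,0],[[0,0.2,0],0,0],[[-0.4,-0.03,0],0,0],[[-0.4,-0.03,0],0,0],[[0,-0.15,0],0,0],[[0,-0.1,0],0,0],[[-0.02,-0.05,0],0,0],[[-0.03,-0.05,0],0,0],[[-0.03,-0.05,0],0,0],[[-0.03,-0.05,0],0,0],[[0,0,0],0,0]]' && python3 look.py 9
```

```text
time_s: 8.9
position: [0.4211, -0.0202, 0.0143]
tool_rot: [[0.998, -0.0, -0.064], [0.064, -0.0, 0.998], [-0.0, -1.0, -0.0]]
ft_force: [0.1, -0.7, -0.6]
grip_width: -0.0
top red px 110 fence [40.3 85.2]
top blue none
side red px 73 fence [37.4 85.4]
side blue px 20 fence [-40.2  86.1]
side L 77.5
block in fence mm [-1.7 50.7] rel deg -0.48
redface world [ 0.5374 -0.121 ] fence [53.9  6.3]
blueface world [ 0.4256 -0.1274] fence [-58.1   7.2]
redpush world [ 0.5161 -0.0281] fence [ 38.7 100.4]
bluepush world [ 0.4363 -0.0326] fence [-41.3 101.1]
t 9.0 tcp fence [-55.6 114.6] world [ 0.421  -0.0201  0.0143] f [-0.7 -0.2 -0.7]
```

View pics/look9.png

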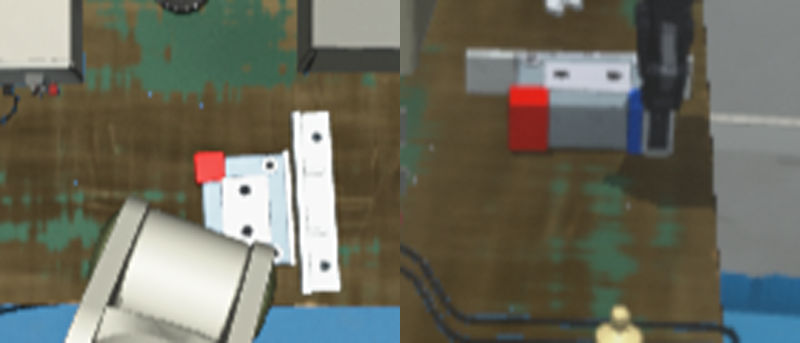

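```bash
python3 -m pendant '[[[0,0.2,0],0,0],[[0,0.2,0],0,0],[[0.9,0.06,0],0,0],[[0.9,0.06,0],0,0],[[0.9,0.06,0],0,0],[[0,-0.2,0],0,0],[[0,-0.13,0],0,0],[[-0.01,-0.05,0],0,0],[[-0.01,-0.05,0],0,0],[[-0.01,-0.05,0],0,0],[[-0.01,-0.05,0],0,0],[[0,0,0],0,0]]' && python3 look.py 10
```

```text
time_s: 10.0
position: [0.5005, -0.0184, 0.0143]
tool_rot: [[0.998, -0.0, -0.063], [0.063, 0.0, 0.998], [-0.0, -1.0, 0.0]]
ft_force: [0.7, 2.1, -1.7]
grip_width: -0.0001
top red none
top blue none
side red px 38 fence [44.5 84. ]
side blue px 69 fence [-50.   83.9]
side L 94.5
block in fence mm [-2.7 49. ] rel deg 0.05
redface world [ 0.5369 -0.1223] fence [53.3  5. ]
blueface world [ 0.4251 -0.1297] fence [-58.7   4.9]
redpush world [ 0.5148 -0.0296] fence [37.3 99. ]
bluepush world [ 0.4349 -0.0348] fence [-42.7  99. ]
t 10.1 tcp fence [ 23.8 111.1] world [ 0.5005 -0.0184  0.0143] f [ 2.3  3.  -1.8]
```

View pics/look10.png

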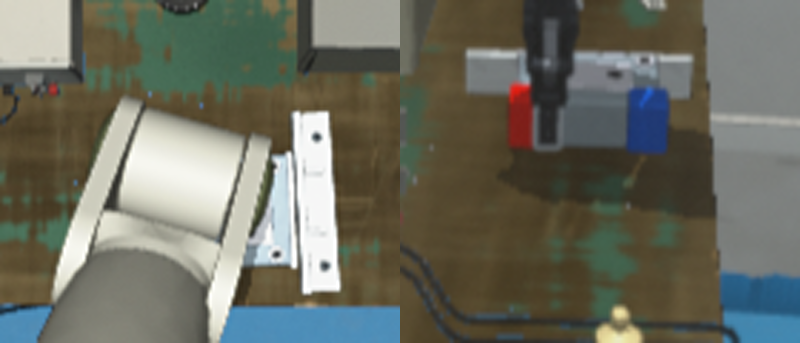

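```bash
python3 -m pendant '[[[-0.01,-0.04,0],0,0],[[-0.01,-0.04,0],0,0],[[-0.01,-0.04,0],0,0]]' && python3 -m pendant '[[[0,-0.03,0],0,0],[[0,-0.03,0],0,0]]' && python3 look.py 11
```

```text
time_s: 10.35
position: [0.4997, -0.0216, 0.0143]
tool_rot: [[0.998, -0.001, -0.063], [0.063, 0.001, 0.998], [-0.0, -1.0, 0.001]]
ft_force: [-0.1, 12.7, 1.9]
grip_width: 0.0002
time_s: 10.52
position: [0.4988, -0.0219, 0.0142]
tool_rot: [[0.998, -0.003, -0.063], [0.063, 0.004, 0.998], [-0.002, -1.0, 0.004]]
ft_force: [-0.6, 21.9, 4.3]
grip_width: -0.0004
top red none
top blue none
side red px 35 fence [42.2 78.2]
side blue px 71 fence [-51.   80.8]
side L 93.3
block in fence mm [-5.4 44.5] rel deg -1.64
redface world [ 0.5333 -0.1287] fence [49.3 -1.1]
blueface world [ 0.4214 -0.1327] fence [-62.6   2.1]
redpush world [ 0.5139 -0.0353] fence [36.  93.3]
bluepush world [ 0.4339 -0.0382] fence [-43.9  95.6]
t 10.6167 tcp fence [ 21.7 107.8] world [ 0.4987 -0.0219  0.0142] f [-0.8 16.4  3.4]
```

View pics/look11.png

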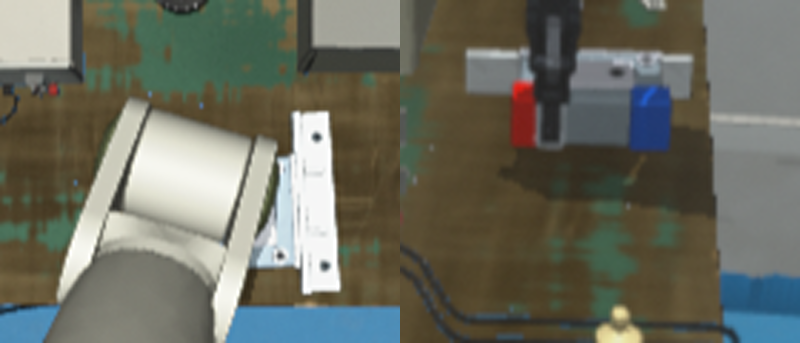

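```bash
python3 -m pendant '[[[0,0.2,0],0,0],[[0,0.2,0],0,0],[[-0.8,-0.05,0],0,0],[[-0.8,-0.05,0],0,0],[[-0.77,-0.05,0],0,0],[[0,-0.15,0],0,0],[[0,-0.1,0],0,0],[[0,0,0],0,0]]' && python3 -m pendant '[[[0,-0.03,0],0,0],[[0,-0.03,0],0,0],[[0,-0.03,0],0,0]]' && python3 look.py 12
```

```text
time_s: 11.28
position: [0.43, -0.0248, 0.0145]
tool_rot: [[0.998, 0.002, -0.063], [0.063, -0.001, 0.998], [0.002, -1.0, -0.001]]
ft_force: [-0.3, -0.1, 0.0]
grip_width: -0.0001
time_s: 11.53
position: [0.4291, -0.0262, 0.0143]
tool_rot: [[0.998, -0.0, -0.064], [0.064, 0.001, 0.998], [-0.0, -1.0, 0.001]]
ft_force: [0.3, 11.0, 6.8]
grip_width: 0.0
top red px 103 fence [37.5 79.3]
top blue none
side red px 71 fence [35.4 80.6]
side blue px 2 fence [-64.7  94.6]
side L 101.0
block in fence mm [-19.5  52.9] rel deg -7.98
redface world [ 0.5137 -0.1273] fence [29.8  1.6]
blueface world [ 0.402 -0.119] fence [-81.1  17.1]
redpush world [ 0.5047 -0.0323] fence [27.  96.9]
bluepush world [ 0.4249 -0.0264] fence [-52.2 108. ]
t 11.6333 tcp fence [-48.  108.1] world [ 0.4291 -0.0261  0.0144] f [0.3 5.8 3.6]
```

View pics/look12.png

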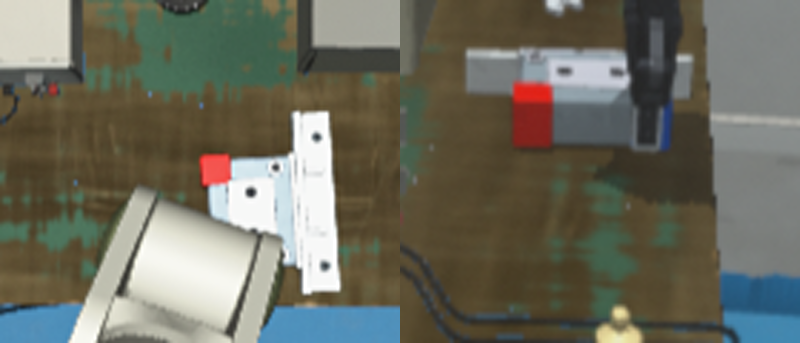

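```bash
python3 -m pendant '[[[0,-0.02,0],0,0],[[0,-0.02,0],0,0],[[0,0,0],0,0]]'; python3 -c "
from h import *
print(tofence(env.observe()['position']),env.observe()['ft_force'])"; python3 -m pendant '[[[0,0.2,0],0,0],[[0,0.2,0],0,0],[[0.9,0.06,0],0,0],[[0.9,0.06,0],0,0],[[0.9,0.06,0],0,0],[[0,-0.15,0],0,0],[[0,-0.1,0],0,0],[[0,-0.05,0],0,0],[[0,-0.05,0],0,0],[[0,0,0],0,0]]' && python3 look.py 13
```

```text
time_s: 11.88
position: [0.4291, -0.0262, 0.0144]
tool_rot: [[0.998, 0.0, -0.063], [0.063, 0.002, 0.998], [0.0, -1.0, 0.002]]
ft_force: [2.9, 15.2, 4.9]
grip_width: 0.0
[-48.01795442 107.90176375] [ 2.94632956 15.1533721   4.93920013]
time_s: 12.72
position: [0.5091, -0.021, 0.0143]
tool_rot: [[0.998, -0.001, -0.063], [0.063, 0.0, 0.998], [-0.001, -1.0, 0.0]]
ft_force: [0.6, -0.4, 0.6]
grip_width: 0.0001
top red none
top blue none
side red px 10 fence [47.3 80.9]
side blue px 67 fence [-51.6  79.6]
side L 99.0
block in fence mm [-1.7 45.3] rel deg 0.79
redface world [ 0.5387 -0.1252] fence [54.9  2. ]
blueface world [ 0.427 -0.134] fence [-57.1   0.5]
redpush world [ 0.5153 -0.0327] fence [37.6 95.8]
bluepush world [ 0.4356 -0.039 ] fence [-42.4  94.7]
t 12.8167 tcp fence [ 32.4 108. ] world [ 0.5093 -0.0209  0.0143] f [-1.6 -0.   0.6]
```

```bash
python3 -m pendant '[[[0,-0.03,0],0,0],[[0,-0.03,0],0,0],[[0,0,0],0,0]]'; python3 -c "
from h import *
print(tofence(env.observe()['position']),env.observe()['ft_force'])"; python3 -m pendant '[[[0,-0.02,0],0,0],[[0,0,0],0,0]]'; python3 -c "
from h import *
print(tofence(env.observe()['position']),env.observe()['ft_force'])"
```

```text
time_s: 13.07
position: [0.5094, -0.0212, 0.0143]
tool_rot: [[0.998, -0.001, -0.063], [0.063, 0.003, 0.998], [-0.001, -1.0, 0.003]]
ft_force: [-0.3, 11.0, 1.3]
grip_width: 0.0001
[ 32.41035194 107.72562575] [-0.34107955 11.00497707  1.34365855]
time_s: 13.23
position: [0.5093, -0.0212, 0.0144]
tool_rot: [[0.998, -0.001, -0.063], [0.063, 0.003, 0.998], [-0.0, -1.0, 0.003]]
ft_force: [1.0, 14.5, 2.3]
grip_width: 0.0001
[ 32.39206828 107.69422565] [ 0.98182113 14.46538     2.34856776]
```

```bash
python3 -m pendant '[[[0,0.1,0],0,0],[[0,0.3,0],0,0],[[0,0.8,0],0,0],[[-0.2,0.6,0.3],0,0],[[-0.3,0.3,1],0,0],[[-0.3,0.3,1],0,0],[[-0.3,0.5,1],0,0],[[-0.6,1,1],0,0],[[-0.7,1,1],0,0],[[-0.8,1,0.5],0,0],[[-0.8,1,0],0,0],[[-0.8,1,0],0,0]]' && python3 -m pendant '[[[-0.8,1,0],0,0],[[-0.8,1,0],0,0],[[-0.5,1,0],0,0],[[0,1,0],0,0],[[0,0,0],0,0]]' && python3 look.py 14
```

```text
time_s: 14.23
position: [0.3689, 0.2085, 0.1829]
tool_rot: [[0.998, 0.003, -0.063], [0.063, 0.0, 0.998], [0.003, -1.0, 0.0]]
ft_force: [1.0, 0.5, 0.5]
grip_width: 0.0003
time_s: 14.65
position: [0.306, 0.3309, 0.1821]
tool_rot: [[0.998, 0.001, -0.068], [0.068, 0.002, 0.998], [0.001, -1.0, 0.001]]
ft_force: [0.2, -0.2, -0.1]
grip_width: -0.0001
top red px 103 fence [37.6 78.6]
top blue px 102 fence [-51.7  79.4]
top L 89.3
block in fence mm [-7.3 44. ] rel deg -0.49
redface world [ 0.5322 -0.1281] fence [48.3 -0.5]
blueface world [ 0.4204 -0.1344] fence [-63.7   0.5]
redpush world [ 0.5109 -0.0352] fence [33.1 93.7]
bluepush world [ 0.4311 -0.0397] fence [-46.9  94.3]
side red px 70 fence [35.8 79.4]
side blue px 73 fence [-52.   80.2]
side L 87.8
block in fence mm [-8.4 44.8] rel deg -0.5
redface world [ 0.5311 -0.1274] fence [47.2  0.3]
blueface world [ 0.4193 -0.1337] fence [-64.8   1.3]
redpush world [ 0.5098 -0.0345] fence [32.  94.4]
bluepush world [ 0.43  -0.039] fence [-48.   95.1]
t 14.75 tcp fence [-147.4  469.1] world [0.3065 0.3278 0.1816] f [ 0.3 -1.   0.1]
```

View pics/look14.png

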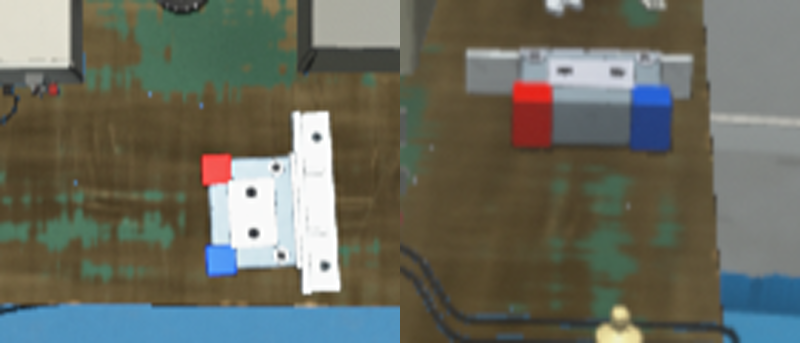

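```bash
python3 -m pendant '[[[0.6,-1,0],0,0],[[0.8,-1,0],0,0],[[0.8,-1,0],0,0],[[0.8,-1,0],0,0],[[0.8,-1,-0.5],0,0],[[0.3,-1,-1],0,0],[[0,-1,-1],0,0],[[0,-1,-1],0,0],[[0,-1,-1],0,0],[[0,-1,-0.8],0,0],[[0,-0.5,-0.3],0,0],[[0,0,0],0,0]]' && python3 look.py 15
```

```text
time_s: 15.75
position: [0.4286, 0.012, 0.0149]
tool_rot: [[0.998, -0.004, -0.059], [0.059, 0.0, 0.998], [-0.004, -1.0, 0.001]]
ft_force: [0.0, -0.6, 0.4]
grip_width: -0.0002
top red px 106 fence [38.  78.6]
top blue px 2 fence [-60.8  65. ]
top L 99.7
block in fence mm [-6.6 37.1] rel deg 7.86
redface world [ 0.5387 -0.126 ] fence [54.9  1.2]
blueface world [ 0.429  -0.1485] fence [-56.  -14.1]
redpush world [ 0.5042 -0.0372] fence [26.2 92.1]
bluepush world [ 0.4258 -0.0532] fence [-53.   81.2]
side red px 69 fence [35.1 78.9]
side blue none
t 15.85 tcp fence [-45.  148.3] world [0.4294 0.0143 0.0168] f [ 0.5  0.1 -0.5]
```

```bash
python3 -m pendant '[[[-0.1,-0.5,-0.08],0,0],[[0,-0.4,0],0,0],[[0,-0.2,0],0,0],[[0,-0.1,0],0,0],[[0,-0.05,0],0,0],[[0,0,0],0,0]]'; python3 -c "
from h import *
print(tofence(env.observe()['position']),env.observe()['ft_force'])"
```

```text
time_s: 16.35
position: [0.4269, -0.0222, 0.0146]
tool_rot: [[0.998, 0.001, -0.064], [0.064, -0.0, 0.998], [0.001, -1.0, -0.0]]
ft_force: [-0.1, -0.0, 0.1]
grip_width: 0.0
[-49.9241163  112.12148064] [-0.10400075 -0.00876587  0.14163865]
```

```bash
P='import sys
from h import *
print(tofence(env.observe()["position"]).round(2),env.observe()["ft_force"].round(1))'
python3 -m pendant '[[[0,-0.07,0],0,0],[[0,-0.04,0],0,0],[[0,0,0],0,0]]' >/dev/null; python3 -c "$P"
python3 -m pendant '[[[0,-0.02,0],0,0],[[0,0,0],0,0]]'>/dev/null; python3 -c "$P"
python3 -m pendant '[[[0,-0.02,0],0,0],[[0,0,0],0,0]]'>/dev/null; python3 -c "$P"
python3 -m pendant '[[[0,-0.02,0],0,0],[[0,0,0],0,0]]'>/dev/null; python3 -c "$P"
```

```text
[-50.23 108.59] [-0.1  0.6  0.2]
[-50.39 108.09] [-0.1  1.4  0.6]
[-50.45 108.  ] [1.7 7.9 1.5]
[-50.48 107.93] [ 2.1 11.2  2.7]
```

```bash
python3 -m pendant '[[[0,-0.02,0],0,0],[[0,0,0],0,0],[[0,0.1,0],0,0],[[0,0.3,0],0,0],[[0,0.8,0],0,0],[[0,0.6,0.3],0,0],[[-0.1,0.3,1],0,0],[[-0.2,0.3,1],0,0],[[-0.3,0.5,1],0,0],[[-0.6,1,1],0,0],[[-0.7,1,1],0,0],[[-0.5,1,0.5],0,0]]' && python3 -m pendant '[[[-0.5,1,0],0,0],[[-0.5,1,0],0,0],[[-0.3,1,0],0,0],[[0,1,0],0,0],[[0,1,0],0,0],[[0,0,0],0,0],[[0,0,0],0,0]]' && python3 look.py 16; python3 - <<'E'
from h import *
im,d=env.get_image("top"); cv2.imwrite("pics/full.png",im[...,::-1])
cv2.imwrite("pics/zoom.png",cv2.resize(im[215:290,260:330,::-1],None,fx=8,fy=8,interpolation=cv2.INTER_CUBIC))
X=cloud("top",d)
for nm,p in dict(weight=(175,264),tape=(263,173),wh=(378,269)).items(): print(nm,X[p[1],p[0]].round(3))
E
```

```text
time_s: 18.1
position: [0.3582, 0.1433, 0.1842]
tool_rot: [[0.998, 0.003, -0.063], [0.063, -0.0, 0.998], [0.003, -1.0, -0.0]]
ft_force: [0.2, 0.2, 0.3]
grip_width: -0.0001
time_s: 18.68
position: [0.3193, 0.2933, 0.1814]
tool_rot: [[0.998, -0.0, -0.066], [0.066, -0.001, 0.998], [-0.0, -1.0, -0.001]]
ft_force: [0.4, -1.0, -0.6]
grip_width: -0.0001
top red px 104 fence [38.1 78.7]
top blue px 105 fence [-51.7  79.1]
top L 89.8
block in fence mm [-7.  43.9] rel deg -0.26
redface world [ 0.5328 -0.128 ] fence [48.8 -0.4]
blueface world [ 0.421  -0.1348] fence [-63.2   0.1]
redpush world [ 0.5111 -0.0352] fence [33.3 93.7]
bluepush world [ 0.4313 -0.04  ] fence [-46.7  94. ]
side red px 73 fence [35.1 79.8]
side blue px 66 fence [-52.5  79.2]
side L 87.6
block in fence mm [-8.5 44.5] rel deg 0.37
redface world [ 0.5316 -0.1268] fence [47.8  0.9]
blueface world [ 0.4199 -0.1348] fence [-64.2   0.2]
redpush world [ 0.509  -0.0342] fence [31.2 94.8]
bluepush world [ 0.4292 -0.0399] fence [-48.8  94.3]
t 18.7833 tcp fence [-136.6  432.5] world [0.3197 0.292  0.1815] f [0.3 0.6 0.1]
weight [0.442 0.228 0.043]
tape [ 0.713 -0.012 -0.001]
wh [ 0.434 -0.346  0.021]
```

View pics/zoom.png

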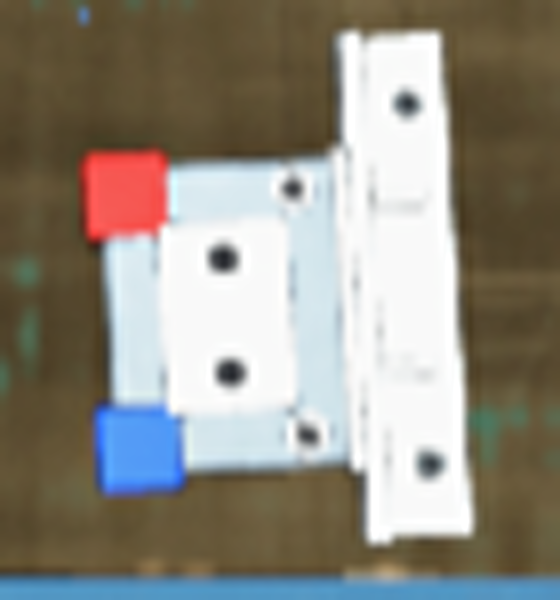

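View pics/full.png

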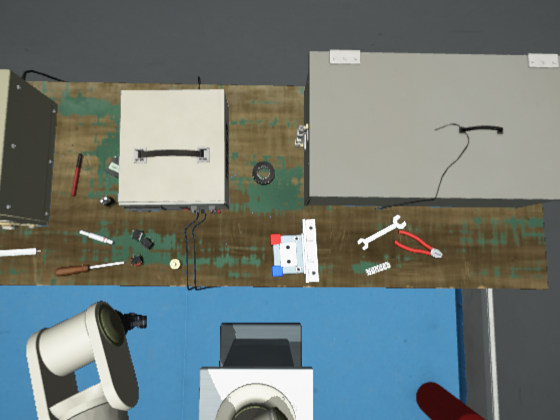

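The full view shows the block seated against the fence, with red at (277,239), blue at (278,271) and the fence at about (310,250). The zoom shows no gap along the joint, and both ends of the face lie inside the fence. The weight (175,264), tape roll (263,173) and terminal strip (378,269) have not moved, and the hand is clear at about (135,320).

```bash
python3 -c "
from rig import env
print(env.close_job())"
```

```text
the job is handed in; nothing more can be done
None
```

The block's machined face now lies against the fence along its whole width. I pushed the red cap first, then the blue, and alternated until it seated. I then drew the hand back about 0.43 m and handed the job in at about 19 s.

- **Seating:** pressing each rear corner with 11–15 N met stiff resistance. The fingertip stopped at 107.7 mm from the fence face on red and 107.9 mm on blue, and a second press on blue gave the same stop.
- **Position:** the last top and side views put the block at about x = −7 to −8.5 mm and y = 44 to 44.5 mm in the fence. The face runs from about −64 to +48 mm, inside the ±90 mm fence ends.
- **Disagreement:** the two cameras differ slightly on angle, −0.26° from the top and +0.37° from the side. That is within image noise. An earlier look gave −0.5° in both, which is why I pressed blue again.
- **Forces:** the highest reading between moves was about 22 N, at the red end against the fence.
- **Bystanders:** the weight, tape roll and terminal strip read within about 1 mm of their starting positions in the table plane.

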